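# Load the counting slide into the cell counter and start the count

### The job

The counting slide lies in one of the cell counter's two sprung carriages. With the fingertips, push that carriage all the way in to its stop and let it go, so that it springs back and latches in its part-way reading position, then press the start key fully down and release it. Leave the carriage with the blank plate out as it is, pick nothing up, and do not disturb the other things on the bench.

Things in the scene. Friction and masses are not known exactly. Their poses are not given: they have to be found in the camera images.
- reader: bench cell counter, fixed, 240 mm wide (y), 290 mm deep (x). Origin on the bench under the middle of its front face; x points into the machine (the way a carriage is pushed), y to its left. Its low nose (x 0 to 90 mm) has a flat deck 62 mm high and two ports in front, at y = +40 mm (left) and -40 mm (right). Behind: a sloping display, then a flat top 119 mm high
- left_catch (a point): centre of the head top of the left carriage's sprung catch plunger: steel, 15 mm across, 76 mm above the bench, on the deck 20 mm behind its front, 59 mm from the middle. It rises 6 mm while the carriage's stop pin passes under it, then drops behind the pin. Not to be handled
- right_catch (a point): the same for the right carriage
- carriage_left (a joint): travel of the left carriage into the machine, m: 0 = out, 0.048 = latched reading position, 0.074 = inner stop. A spring pushes it out with 3 N at 0, 6 N at the stop; the catch adds 1 to 2 N on the way in from 0.031 to 0.043. Let go from beyond 0.055 it springs back until its stop pin rests on the catch at 0.048 and stays; let go before the catch it returns to 0
- carriage_right (a joint): the same for the right carriage
- left_lip (a point): centre of the front face of the left carriage's thumb lip, the face to push on: an upright plate 46 mm wide, 30 mm high (14 to 44 mm above the bench) and 8 mm thick, square to the reader's x; it stands 95 mm before the nose when out, 47 mm when latched, 21 mm at the inner stop. Moves with the carriage
- right_lip (a point): the same for the right carriage
- left_seat (a point): centre of the floor of the left carriage's pocket (78 x 26 mm, rims 3 mm high, floor 30 mm above the bench); moves with the carriage
- right_seat (a point): the same for the right carriage
- counting_slide: pale flat counting slide 75 x 25 x 2 mm with two rectangular chambers and small round ports, lying loose in the pocket of one carriage (left or right); 12 g; origin under its centre
- blank_plate: grey blank plate 75 x 25 x 2 mm with an upright grip rib across its middle (12 mm high in all), lying loose in the pocket of the other carriage; origin under its centre
- start_key_top (a point): centre of the top of the round start key, 24 mm across, in a 40 mm collar on the middle of the nose deck, 50 mm behind the nose's front; the top is 83 mm above the bench (9 mm above its collar) and goes straight down
- start_key (a joint): travel of the start key, m: 0 = up, 0.005 = fully down, which takes 5 N; it springs back up
- culture_dish: bystander: round covered culture dish, 60 mm across, 15 mm high, usually beside the carriages; origin under its centre
- microtube_block: bystander: white block 65 x 40 mm with small tubes, 45 mm high, usually beside the right carriage; origin under its centre
- micropipette: bystander: hand pipette lying on the bench, 225 mm long, 27 mm high; origin under its middle, x towards its tip
- tube_rack: bystander: rack 160 x 75 mm with capped centrifuge tubes, 118 mm high; origin under its centre
- culture_flask: bystander: flat clear culture flask with screw cap lying on the bench, 103 mm long, 50 mm wide, 26 mm high; origin under it
- tip_box: bystander: closed box of pipette tips, 120 x 84 mm, 67 mm high; origin under its centre
- slide_carton: bystander: carton 58 x 84 mm, 31 mm high, on the bench; origin under its centre

How it is judged:
By the outcome, as a careful person would: the job done as asked, in the order asked, and still so for the second after the job is handed in, with the robot touching nothing.
It also fails if it takes over 43 s, if anything falls off the work surface, if the arm or the gripper's body presses on something with over 40 N, if the wrist force passes 120 N, or if a joint passes its speed limit or range.

### The arm

A 6-joint arm with a two-finger parallel gripper is mounted at the origin on the work surface. World frame = base frame: x ahead of the robot, y to its left, z up, the work surface at z = 0. Lengths are in mm, angles in degrees, forces in N, time in s.
With the tool pointing down it reaches from about 350 to 1000 mm from the base axis. Payload 7.1 kg.
Tool frame: the origin (TCP) lies midway between the tips of the shut fingers; the grasp point (between the pads) lies bot.pinch_z behind it (bot.pinch_z is the distance from the TCP to the grasp point, in mm); z points along the fingers, y is the direction in which the jaws open and shut (so a half turn about z gives the same grasp; the last joint's range is limited). The gripper opens to 85 mm and grips with 20 to 120 N. Pads are 22 mm wide; open, the fingers measure 114 mm over their backs; the gripper's body (76 mm by 85 mm) begins 54 mm behind the grasp point. The pads swing forward as they close: fully open they stand 13 mm farther back than shut.
Start: joints at [-70.588, 24.242, 93.386, -0, 62.372, -1.089], TCP at [218.901, -585.395, 231.319] pointing down, gripper open.
Joint ranges: [-172.04, 172.04], [-51.8, 120.97], [4.93, 147.93], [-75.15, 255.16], [6.16, 154.13], [-145.62, 145.62]. Speed limits (degrees/s): [136.94, 136.94, 172.46, 180, 180, 180].

### API

Orientations are given as [roll, pitch, yaw] about the fixed x, y, z axes, in that order (R = Rz(yaw) Ry(pitch) Rx(roll)).
In Python, from plant import bot, cams, workorder gives the robot as it stands. The module is installed in compiled form; this text tells all that it offers.
- The arm moves only by the tool step_arm, never from a script. Its argument "series" is a list of rows, each a list of 7 numbers: the opening, from 0 (shut) to 1 (fully open), then the shift along the tool's x, y, z in cm, then the turn, a rotation vector about the tool's x, y, z in degrees. In form: [[fingers, tx, ty, tz, wx, wy, wz], ...]. A call has 1 to 12 rows; each row is the pose to reach, as a shift and turn from the pose commanded when the call began, along the tool's axes at that moment; what a row does not reach only later rows make up. A row lasts 1/10 s, in which the tool goes at most 50 mm and 8.59 degrees, less where a joint would pass 70% of its speed; a pose out of reach is approached as far as the arm can. A call with a gripper value outside its range is refused whole. The fingers move at their own pace and stop on an object; "grip_force" is the grip in N (left out, the last holds). Time passes only in rows, so rows that repeat a pose let the fingers close. It gives the time, the measured TCP pose, the force and the opening at its end, in the units of the state.
- bot.get_state(): the state, without advancing time (a new reading comes with each control period).
- cams.camera(name): name is "scene" or "top"; returns the picture (420x560x3 uint8, blue, green, red); there is no depth.
- cams.get_calibration(name): a dict with "fx", "fy", "cx", "cy" (pixels), "camera_from_world" (4x4, takes a point from world to camera coordinates). Camera axes: x right, y up, looking along -z (the intrinsics and any distortion apply to the point x, -y, -z); pixel columns grow to the right and rows downward; lengths in mm; the calibration is good to about 2 mm. A picture is of the moment at which its call begins. get_calibration takes no time and is no camera call.
- workorder.hand_in(): hands the job in, once; it reports no verdict.
Trained networks look in the newest picture that a camera, given by its name, has taken for a name from the list of things; names that differ only in an ending like _2 or _b are one class to them, and where a whole thing is asked for, a point or a joint stands for the part that bears it (a point fixed in the world has none). Each returns a list of dicts, best first, with "p" (0 to 1); they miss things now and then, are a little off and sometimes report something else, mostly with a low value. They report only what shows in the picture. A call takes as long as a camera call.
- cams.silhouettes(camera, name): "mask" (420x560 bool, what is visible of it) and "rect" ([left, top, right, bottom] in pixels, round what is visible of it).
The state is a dict: "clock": time; "joints": joint angles; "qvel": joint speeds; "tau": joint torques, N m; "position": TCP position; "eef_rot": TCP orientation; "force": force on the tool from outside, world axes, zero at the start; "torque": the same for the moment, N m; "opening": finger opening in mm.
Only numpy, scipy, OpenCV 4.12 (cv2) and the standard library are available. Lean on these libraries where they do the work, as an engineer would, in place of code of your own. Each camera call takes 0.05 s, during which the arm holds its last target.

## Working session

There is one attempt and no reset: what is moved stays moved. The work goes in short steps, Python scripts to look and compute and a tool call to move; the robot and the scene stay as the last step left them, time stands still between calls to the robot, and variables do not carry over. Pictures are saved under pics/ and viewed, and the job is handed in when it is done.

Besides the shell and the picture viewer there is one more tool, called after "Request:" by a JSON object that holds its "op" and its "data", one argument or row to a line. step_arm: Moves the arm, as the interface text tells. Its arguments: {"type":"object","properties":{"series":{"type":"array","items":{"type":"array","items":{"type":"number"}}},"grip_force":{"type":"number"}},"required":["series"]}

```bash
mkdir -p pics
cat > h.py <<'E'
import numpy as np,cv2
from plant import bot,cams,workorder
def proj(c,P):
    k=cams.get_calibration(c);P=np.atleast_2d(P);q=(k["camera_from_world"]@np.c_[P,np.ones(len(P))].T).T[:,:3]
    return np.c_[k["cx"]+k["fx"]*q[:,0]/-q[:,2], k["cy"]+k["fy"]*(-q[:,1])/-q[:,2]]
def back(c,uv,z):
    k=cams.get_calibration(c);M=np.array(k["camera_from_world"]);R=M[:3,:3];o=-R.T@M[:3,3]
    d=R.T@np.array([(uv[0]-k["cx"])/k["fx"],-(uv[1]-k["cy"])/k["fy"],-1]);return o+d*(z-o[2])/d[2]
E
python3 - <<'E'
from h import *
for c in("scene","top"):
    im=cams.camera(c);cv2.imwrite(f"pics/{c}0.png",im)
    k=cams.get_calibration(c);print(c,{a:b for a,b in k.items() if a!="camera_from_world"},np.round(k["camera_from_world"],3).tolist())
    for n in["reader","left_lip","right_lip","counting_slide","blank_plate","start_key_top","left_catch","right_catch"]:
        for r in cams.silhouettes(c,n)[:2]:
            ys,xs=np.nonzero(r["mask"]);print(n,round(r["p"],2),r["rect"],xs.mean().round(1),ys.mean().round(1))
print(bot.get_state(),bot.pinch_z)
E
```

```text
scene {'fx': 380.34602143688136, 'fy': 380.34602143688136, 'cx': 274.8955755477799, 'cy': 209.90016041657339} [[-0.657, 0.754, 0.001, 365.72], [-0.641, -0.559, 0.525, 338.592], [0.397, 0.344, 0.851, -1135.198], [0.0, 0.0, 0.0, 1.0]]
left_lip 0.56 [324.4, 224.6, 364.6, 262.2] 345.3 243.4
left_lip 0.17 [295.6, 338.7, 341.0, 391.5] 320.4 364.0
right_lip 0.73 [300.5, 207.1, 339.7, 237.4] 321.3 219.5
right_lip 0.67 [366.5, 301.6, 439.0, 383.9] 404.7 341.0
counting_slide 0.71 [326.2, 235.3, 353.8, 260.3] 340.9 246.1
counting_slide 0.23 [323.6, 224.9, 360.3, 263.2] 346.1 241.6
blank_plate 0.75 [301.9, 211.3, 328.5, 232.2] 315.9 222.0
blank_plate 0.74 [326.6, 226.4, 359.7, 260.8] 346.8 242.9
start_key_top 0.65 [293.1, 246.2, 302.3, 256.4] 297.0 250.1
left_catch 0.53 [325.0, 260.3, 330.4, 269.5] 326.9 263.4
top {'fx': 464.74284681718973, 'fy': 464.74284681718973, 'cx': 280.47233123578803, 'cy': 209.00426172438395} [[0.004, -1.0, 0.012, 15.695], [0.983, 0.006, 0.182, -555.391], [-0.182, 0.011, 0.983, -1123.107], [0.0, 0.0, 0.0, 1.0]]
reader 0.93 [195.5, 78.2, 304.1, 248.7] 248.3 150.2
left_lip
[... 365 characters left out ...]
.7, 156.4, 260.9] 138.5 249.3
{'clock': 0.9, 'joints': array([-7.05904088e+01,  2.42414522e+01,  9.33878900e+01,  2.04771792e-03,
        6.23714856e+01, -1.08782452e+00]), 'qvel': array([-0.02617114, -0.06820435,  0.10919554,  0.02109664,  0.02731026,
       -0.1046589 ]), 'tau': array([-2.53887782e-03, -5.57334852e+01, -2.82150418e+01, -1.26431978e-04,
        8.04997599e-04,  8.17945647e-06]), 'position': array([ 218.88528805, -585.38887672,  231.3130386 ]), 'eef_rot': array([-1.79999207e+02, -1.82959901e-03,  2.04964661e+01]), 'force': array([-0.44073992, -0.46279501, -0.11994468]), 'torque': array([-0.03257833, -0.01385023,  0.00090607]), 'opening': 85.75544163957721} 18.700000000000003
```

View pics/scene0.png

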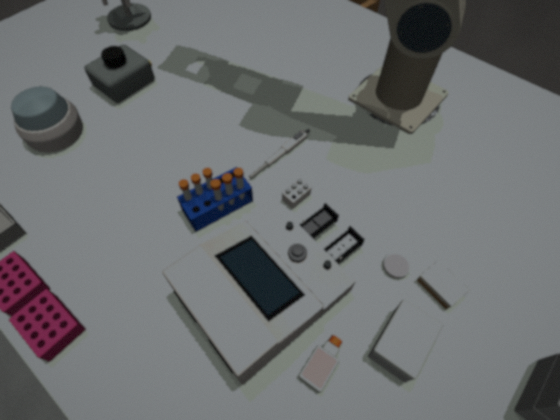

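Run:
```python
import cv2
a=cv2.imread("pics/top0.png");cv2.imwrite("pics/topc.png",cv2.resize(a[70:270,130:330],None,fx=3,fy=3,interpolation=2))
a=cv2.imread("pics/scene0.png");cv2.imwrite("pics/scenec.png",cv2.resize(a[170:320,220:420],None,fx=4,fy=4,interpolation=2))
```

```text
(no output)
```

View pics/top0.png

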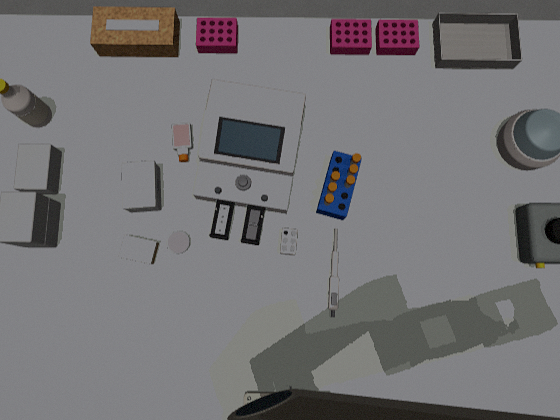

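View pics/topc.png

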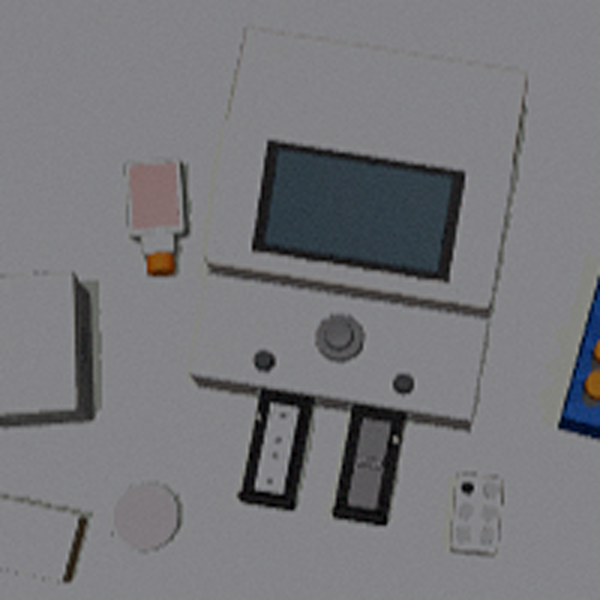

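View pics/scenec.png

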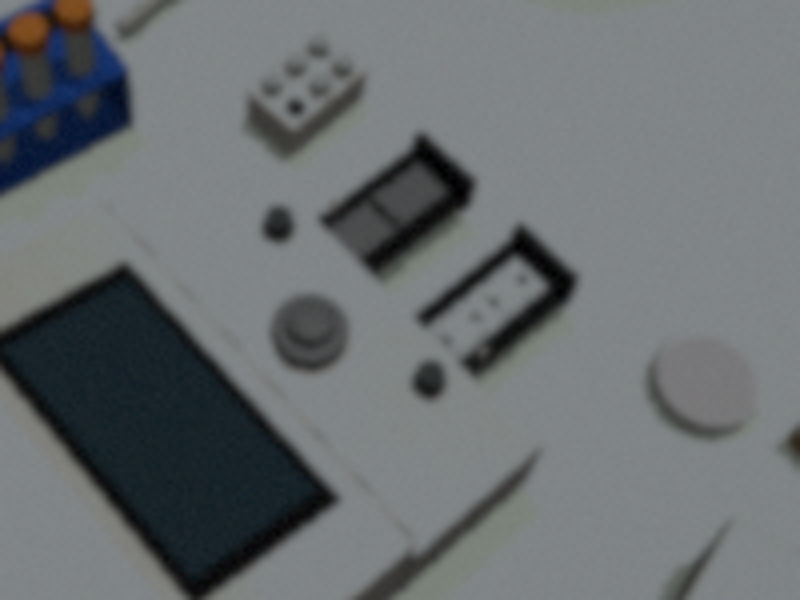

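```bash
cat > fit.py <<'E'
from h import *
from scipy.optimize import least_squares
T=lambda u,v:(130+u/3,70+v/3)
S=lambda u,v:(220+u/4,170+v/4)
obs=[("top",T(339,330),(50,0,83)),("top",T(264,357),(20,59,76)),("top",T(403,381),(20,-59,76)),
("top",T(192,376),(0,120,62)),
("scene",S(311,320),(50,0,83)),("scene",S(430,374),(20,59,76)),("scene",S(278,219),(20,-59,76)),("scene",S(540,452),(0,120,62)),
("top",T(247,28),(290,120,119)),("top",T(527,72),(290,-120,119))]
def W(p,P):
    c,s=np.cos(p[2]),np.sin(p[2]);return np.array([p[0]+c*P[0]-s*P[1],p[1]+s*P[0]+c*P[1],P[2]])
f=lambda p:np.concatenate([proj(c,W(p,P))[0]-uv for c,uv,P in obs])
r=least_squares(f,[600,80,-.1],loss="soft_l1")
p=r.x
if __name__=="__main__":
    print(p,np.degrees(p[2]));print(f(p).reshape(-1,2).round(1))
    for n,P in dict(key=(50,0,83),lip=(-95,40,29),rlip=(-95,-40,29)).items(): print(n,W(p,P).round(1))
    for c in("top","scene"):
        im=cams.camera(c)
        for P in [(50,0,83),(20,59,76),(20,-59,76),(0,120,62),(0,-120,62),(0,120,0),(-95,17,44),(-95,63,44),(-95,63,14),(-95,17,14),(-95,-17,44),(-95,-63,44)]:
            u=proj(c,W(p,P))[0]; 
            cv2.circle(im,(int(u[0]*16),int(u[1]*16)),16,(0,0,255),-1,shift=4)
        a=im[140:270,150:330] if c=="top" else im[170:320,220:420]
        cv2.imwrite(f"pics/fit_{c}.png",cv2.resize(a,None,fx=4,fy=4,interpolation=2))
E
python3 fit.py
```

```text
[ 5.70917124e+02  1.23979734e+02 -1.69980776e-01] -9.739181053519415
[[-1.3  0.7]
 [-1.7 -0.2]
 [-1.3  0. ]
 [-2.4 -1.8]
 [-0.6 -1. ]
 [-0.3 -1. ]
 [ 0.  -1.6]
 [-0.5 -1.8]
 [-0.7 -2.1]
 [ 0.5 -0.7]]
key [620.2 115.5  83. ]
lip [484.1 179.5  29. ]
rlip [470.5 100.6  29. ]
```

View pics/fit_top.png

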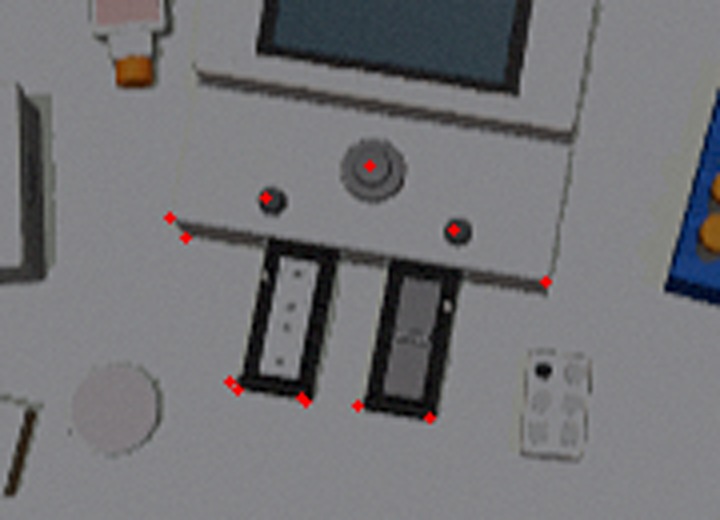

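View pics/fit_scene.png

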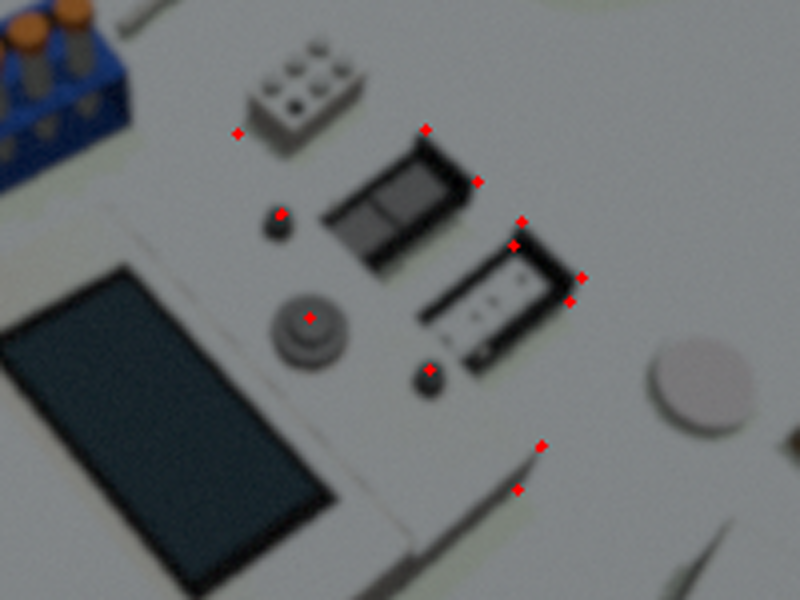

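```bash
cat > mv.py <<'E'
from fit import *
from scipy.spatial.transform import Rotation as Ro
def to(P,yaw,tilt=0):
    s=bot.get_state();R=Ro.from_euler("xyz",s["eef_rot"],degrees=True)
    G=Ro.from_euler("xyz",[180,0,yaw],degrees=True)
    d=R.inv().apply(np.array(P)-s["position"])/10
    return d.round(2),(R.inv()*G).as_rotvec(degrees=True).round(1)
yr=np.degrees(p[2])
E
python3 - <<'E'
from mv import *
print("mid",to((450,-200,220),95)); print("dish",back("top",(179,242),15),"block",back("top",(288,241),45))
print(W(p,(-150,40,28)))
E
```

```text
mid (array([ 35.15, -28.  ,   1.13]), array([  0. ,   0. , -74.5]))
dish [474.18138289 278.15289713  15.        ] block [474.91578226  -0.56759667  45.        ]
[429.84545715 188.77776481  28.        ]
```

Request:
{"op": "step_arm", "data": {
  "series": [
    [0,35,-28,1,0,0,-75],
    [0,35,-28,1,0,0,-75],
    [0,35,-28,1,0,0,-75],
    [0,35,-28,1,0,0,-75],
    [0,35,-28,1,0,0,-75],
    [0,35,-28,1,0,0,-75],
    [0,35,-28,1,0,0,-75],
    [0,35,-28,1,0,0,-75],
    [0,35,-28,1,0,0,-75],
    [0,35,-28,1,0,0,-75]
  ]
}}

```text
clock: 2.0
position: [451.0, -196.3, 221.5]
eef_rot: [179.9, -0.0, 96.0]
force: [0.8, -0.4, -0.2]
opening: 0.0
```

Run:
```python
from mv import *
print(to(W(p,(-150,38,150)),180+yr),bot.get_state()["position"])
```

```text
(array([38.32,  1.85,  7.18]), array([  0.1,   0. , -74.3])) [ 450.98813148 -196.31802014  221.52358974]
```

Request:
{"op": "step_arm", "data": {
  "series": [
    [0,38.3,1.9,7,0,0,-74.5],
    [0,38.3,1.9,7,0,0,-74.5],
    [0,38.3,1.9,7,0,0,-74.5],
    [0,38.3,1.9,7,0,0,-74.5],
    [0,38.3,1.9,7,0,0,-74.5],
    [0,38.3,1.9,7,0,0,-74.5],
    [0,38.3,1.9,7,0,0,-74.5],
    [0,38.3,1.9,7,0,0,-74.5],
    [0,38.3,1.9,7,0,0,-74.5],
    [0,38.3,1.9,7,0,0,-74.5],
    [0,38.3,1.9,7,0,0,-74.5]
  ]
}}

```text
clock: 3.1
position: [431.0, 182.0, 151.4]
eef_rot: [-180.0, 0.0, 169.8]
force: [0.6, -0.4, 0.6]
opening: 0.0
```

Run:
```python
from mv import *
s=bot.get_state();print(s["eef_rot"],s["joints"],to(W(p,(-145,38,27)),180+yr))
for c in("top","scene"):
    im=cams.camera(c);u=proj(c,s["position"])[0];print(c,u)
    cv2.circle(im,(int(u[0]*16),int(u[1]*16)),16,(0,0,255),-1,shift=4)
    a=im[140:290,150:350] if c=="top" else im[150:300,250:450]
    cv2.imwrite(f"pics/a_{c}.png",cv2.resize(a,None,fx=4,fy=4,interpolation=2))
```

```text
[-1.79989604e+02  4.52395772e-04  1.69799086e+02] [ 2.14393462e+01  1.82007467e+01  1.16260231e+02 -1.27324134e-02
  4.55440918e+01 -5.83508219e+01] (array([-0.27,  0.46, 12.44]), array([-0. ,  0. , -0.5]))
top [208.55231604 254.52784096]
scene [383.18712913 190.17742417]
```

View pics/a_top.png

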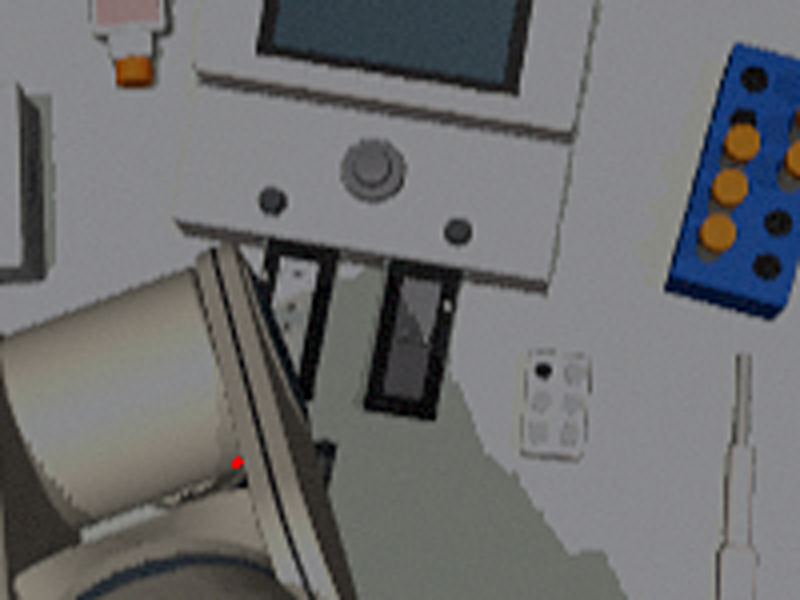

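View pics/a_scene.png

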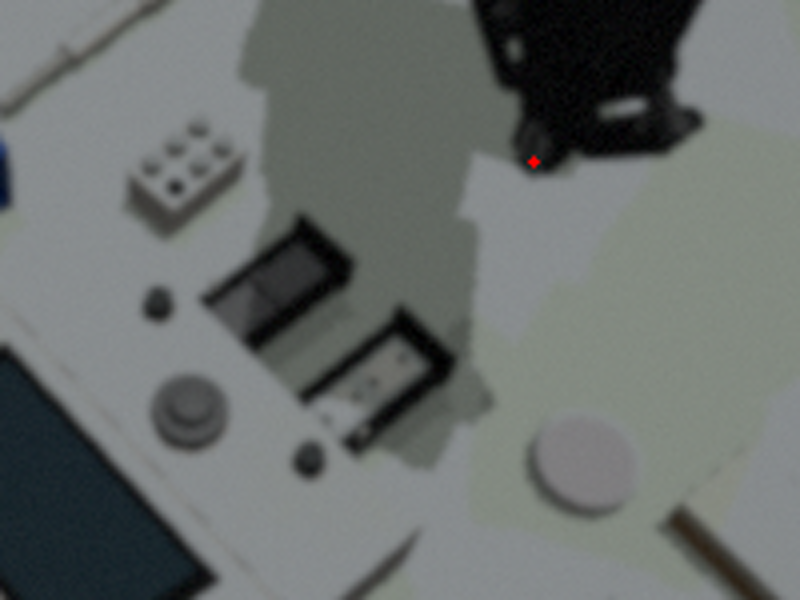

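Request:
{"op": "step_arm", "data": {
  "series": [
    [0,-0.3,0.5,4,0,0,-0.5],
    [0,-0.3,0.5,8,0,0,-0.5],
    [0,-0.3,0.5,11,0,0,-0.5],
    [0,-0.3,0.5,12.4,0,0,-0.5],
    [0,-0.3,0.5,12.4,0,0,-0.5],
    [0,-0.3,0.5,12.4,0,0,-0.5]
  ]
}}

```text
clock: 3.8
position: [435.1, 186.3, 27.6]
eef_rot: [-180.0, 0.0, 170.4]
force: [0.2, 0.9, -0.3]
opening: -0.1
```

Run:
```python
from mv import *
s=bot.get_state();print(s["eef_rot"],s["force"])
c,sn=np.cos(p[2]),np.sin(p[2]);d=s["position"][:2]-p[:2];print(c*d[0]+sn*d[1],-sn*d[0]+c*d[1],s["position"])
for c in("scene",):
    im=cams.camera(c);u=proj(c,s["position"])[0];print(c,u)
    cv2.circle(im,(int(u[0]*16),int(u[1]*16)),8,(0,0,255),-1,shift=4)
    a=im[170:290,270:430]
    cv2.imwrite(f"pics/b_{c}.png",cv2.resize(a,None,fx=5,fy=5,interpolation=2))
```

```text
[-1.79999994e+02  4.16491613e-04  1.70377045e+02] [ 0.17018961  0.91874163 -0.34404628]
-144.41301918138245 38.48044103062412 [435.09486474 186.33499302  27.64894321]
scene [370.72420994 222.95718229]
```

View pics/b_scene.png

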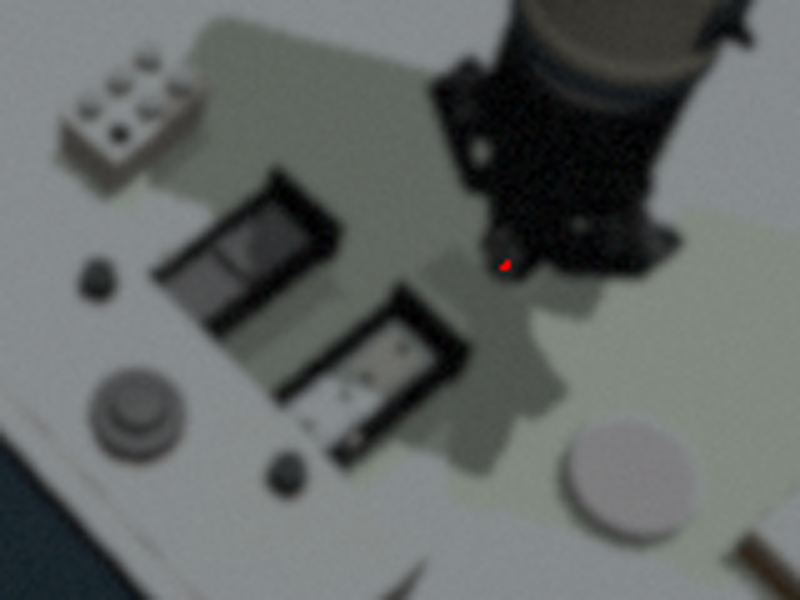

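Request:
{"op": "step_arm", "data": {
  "series": [
    [0,-1,0,0,0,0,0],
    [0,-2,0,0,0,0,0],
    [0,-2.8,0,0,0,0,0],
    [0,-3.2,0,0,0,0,0],
    [0,-3.6,0,0,0,0,0],
    [0,-4.0,0,0,0,0,0],
    [0,-4.4,0,0,0,0,0],
    [0,-4.8,0,0,0,0,0],
    [0,-5.2,0,0,0,0,0],
    [0,-5.6,0,0,0,0,0],
    [0,-5.8,0,0,0,0,0],
    [0,-5.8,0,0,0,0,0]
  ]
}}

```text
clock: 5.05
position: [492.1, 177.2, 27.2]
eef_rot: [-180.0, -0.0, 170.5]
force: [-3.6, 1.2, 1.5]
opening: 0.2
```

Run:
```python
from mv import *
s=bot.get_state();print(s["eef_rot"],s["force"])
c,sn=np.cos(p[2]),np.sin(p[2]);d=s["position"][:2]-p[:2];print(c*d[0]+sn*d[1],-sn*d[0]+c*d[1],s["position"])
for c in("scene",):
    im=cams.camera(c);u=proj(c,s["position"])[0];print(c,u)
    a=im[170:290,270:430]
    cv2.imwrite(f"pics/c_{c}.png",cv2.resize(a,None,fx=5,fy=5,interpolation=2))
```

```text
[-1.79997573e+02 -1.68974442e-03  1.70491829e+02] [-3.61165997  1.19463887  1.47913181]
-86.69669067799094 39.155330276783644 [492.09355318 177.23666529  27.22517717]
scene [353.17355865 237.32567071]
```

View pics/c_scene.png

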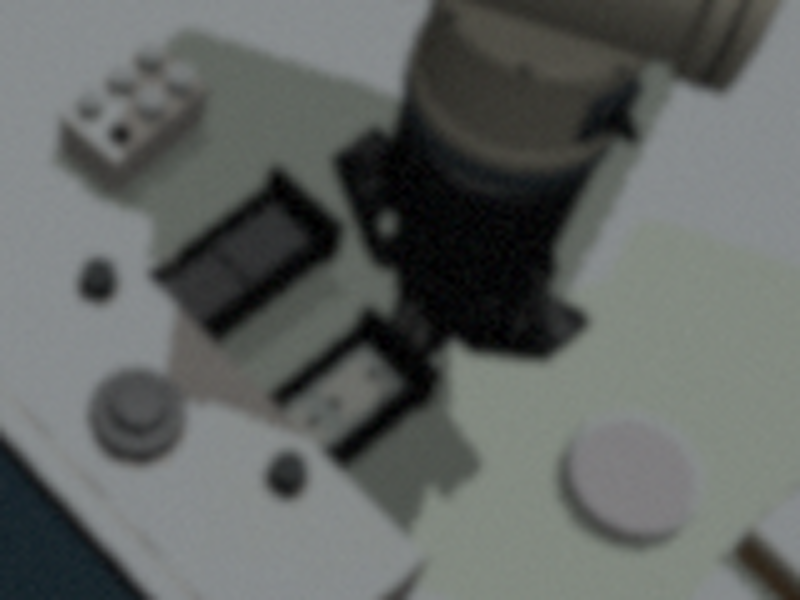

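Request:
{"op": "step_arm", "data": {
  "series": [
    [0,-0.4,0,0,0,0,0],
    [0,-0.8,0,0,0,0,0],
    [0,-1.2,0,0,0,0,0],
    [0,-1.6,0,0,0,0,0],
    [0,-2.0,0,0,0,0,0],
    [0,-2.5,0,0,0,0,0],
    [0,-3.0,0,0,0,0,0],
    [0,-3.5,0,0,0,0,0],
    [0,-4.0,0,0,0,0,0],
    [0,-4.4,0,0,0,0,0],
    [0,-4.6,0,0,0,0,0],
    [0,-4.6,0,0,0,0,0]
  ]
}}

```text
clock: 6.3
position: [537.4, 169.8, 27.2]
eef_rot: [180.0, -0.0, 170.5]
force: [-4.4, 4.3, 1.5]
opening: -0.0
```

Request:
{"op": "step_arm", "data": {
  "series": [
    [0,-0.2,0,0,0,0,0],
    [0,-0.4,0,0,0,0,0],
    [0,-0.4,0,0,0,0,0]
  ]
}}

```text
clock: 6.6
position: [541.3, 169.3, 27.2]
eef_rot: [180.0, -0.0, 170.5]
force: [-5.0, 3.9, 1.1]
opening: 0.3
```

```bash
cat > look.py <<'E'
import sys
from mv import *
s=bot.get_state();print(s["eef_rot"],s["force"])
c,sn=np.cos(p[2]),np.sin(p[2]);d=s["position"][:2]-p[:2];print(c*d[0]+sn*d[1],-sn*d[0]+c*d[1],s["position"])
for c in("scene",):
    im=cams.camera(c)
    a=im[170:290,270:430]
    cv2.imwrite(f"pics/{sys.argv[1]}_{c}.png",cv2.resize(a,None,fx=5,fy=5,interpolation=2))
E
python3 look.py d
```

```text
[ 1.79991857e+02 -2.27662234e-02  1.70494011e+02] [-4.96621286  3.85939372  1.09968178]
-36.88346741949884 39.60989229562918 [541.26576448 169.25810186  27.23319501]
```

View pics/d_scene.png

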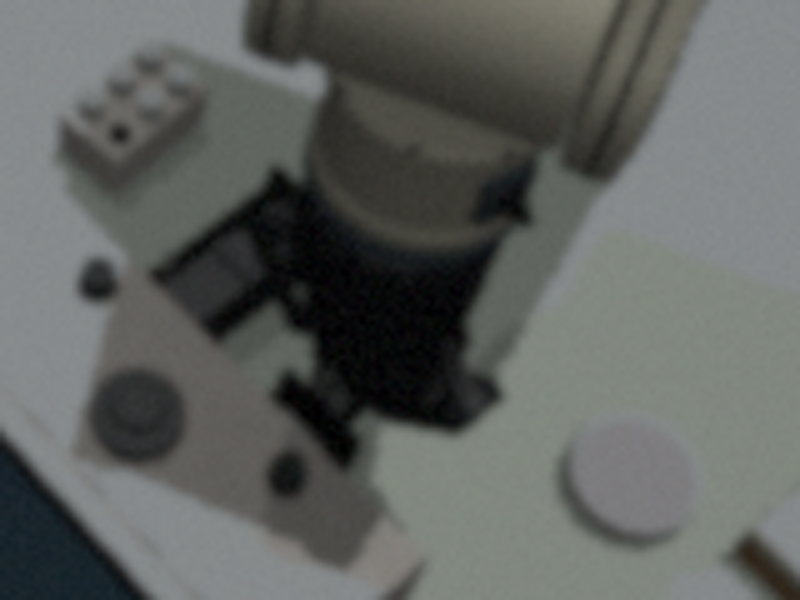

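Request:
{"op": "step_arm", "data": {
  "series": [
    [0,-0.15,0,0,0,0,0],
    [0,-0.3,0,0,0,0,0],
    [0,-0.3,0,0,0,0,0]
  ]
}}

```text
clock: 6.95
position: [544.1, 168.8, 27.2]
eef_rot: [180.0, -0.0, 170.5]
force: [-5.0, 3.4, 1.9]
opening: 0.2
```

Request:
{"op": "step_arm", "data": {
  "series": [
    [0,-0.1,0,0,0,0,0],
    [0,-0.2,0,0,0,0,0],
    [0,-0.2,0,0,0,0,0]
  ]
}}

```text
clock: 7.25
position: [545.7, 168.5, 27.2]
eef_rot: [-180.0, -0.1, 170.5]
force: [-6.0, 4.5, 2.4]
opening: 0.2
```

Request:
{"op": "step_arm", "data": {
  "series": [
    [0,-0.1,0,0,0,0,0],
    [0,-0.15,0,0,0,0,0],
    [0,-0.15,0,0,0,0,0]
  ]
}}

```text
clock: 7.55
position: [545.6, 168.4, 27.1]
eef_rot: [-180.0, -0.2, 170.5]
force: [-11.0, 5.6, 6.3]
opening: -0.1
```

Request:
{"op": "step_arm", "data": {
  "series": [
    [0,-0.1,0,0,0,0,0],
    [0,-0.1,0,0,0,0,0]
  ]
}}

```text
clock: 7.75
position: [545.7, 168.4, 27.1]
eef_rot: [-179.9, -0.3, 170.5]
force: [-14.5, 6.8, 9.5]
opening: 0.1
```

Request:
{"op": "step_arm", "data": {
  "series": [
    [0,0.5,0,0,0,0,0],
    [0,1.2,0,0,0,0,0],
    [0,2,0,0,0,0,0],
    [0,3,0,0,0,0,0],
    [0,4,0,0,0,0,0],
    [0,5,0,0,0,0,0],
    [0,6,0,0,0,0,0],
    [0,7,0,0,0,0,0],
    [0,7.5,0,0,0,0,0],
    [0,7.5,0,-3,0,0,0],
    [0,7.5,0,-7,0,0,0],
    [0,7.5,0,-9,0,0,0]
  ]
}}

```text
clock: 8.95
position: [475.7, 180.7, 119.8]
eef_rot: [179.9, 0.2, 170.5]
force: [0.6, 0.4, -0.0]
opening: -0.0
```

```bash
python3 look.py e
```

```text
[1.79912389e+02 1.64308517e-01 1.70508874e+02] [ 0.64301091  0.38700914 -0.00994626]
-103.45029745943725 39.81271781554882 [475.69260497 180.71867569 119.79891042]
```

View pics/e_scene.png

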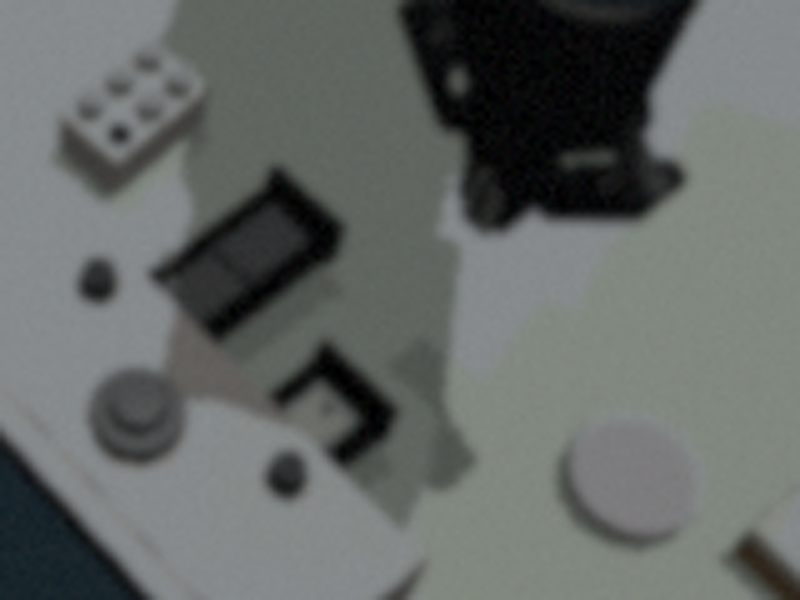

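Run:
```python
from mv import *
print(to(W(p,(50,0,120)),180+yr),to(W(p,(50,0,90)),180+yr))
```

```text
(array([-15.2 ,  -4.12,   0.27]), array([0.2, 0.3, 0.2])) (array([-15.18,  -4.13,   3.27]), array([0.2, 0.3, 0.2]))
```

Request:
{"op": "step_arm", "data": {
  "series": [
    [0,-4,-1,0,0,0,0],
    [0,-8,-2,0,0,0,0],
    [0,-12,-3.3,0,0,0,0],
    [0,-15.2,-4.1,0,0,0,0],
    [0,-15.2,-4.1,0,0,0,0],
    [0,-15.2,-4.1,1.5,0,0,0],
    [0,-15.2,-4.1,2.7,0,0,0],
    [0,-15.2,-4.1,2.7,0,0,0],
    [0,-15.2,-4.1,2.7,0,0,0]
  ]
}}

```text
clock: 9.9
position: [616.4, 115.1, 89.3]
eef_rot: [-180.0, -0.1, 170.6]
force: [-0.2, -0.3, 0.2]
opening: -0.2
```

```bash
python3 look.py f
```

```text
[-1.79959775e+02 -1.25487829e-01  1.70550668e+02] [-0.21993701 -0.32257611  0.17769223]
46.31302018720028 -1.0136142237397294 [616.39121533 115.14625967  89.33700556]
```

View pics/f_scene.png

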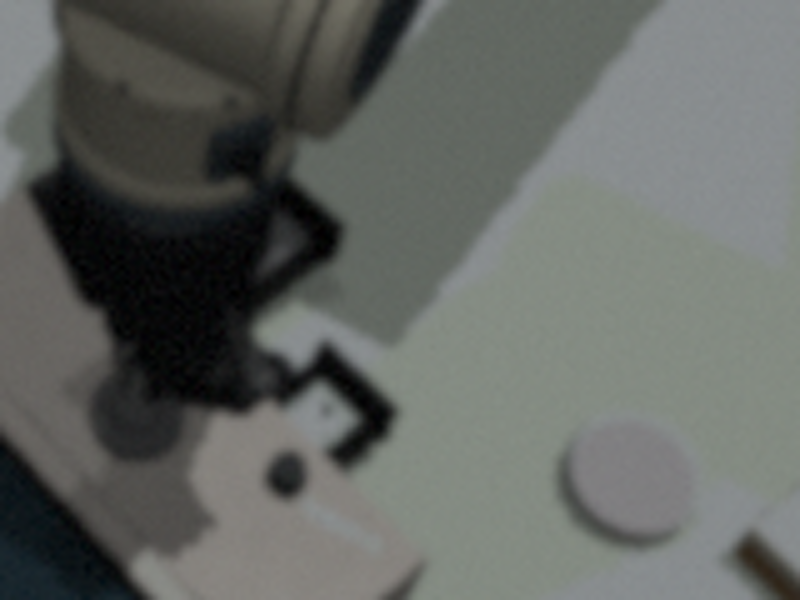

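Request:
{"op": "step_arm", "data": {
  "series": [
    [0,-0.4,-0.1,0,0,0,0],
    [0,-0.4,-0.1,0.3,0,0,0],
    [0,-0.4,-0.1,0.6,0,0,0],
    [0,-0.4,-0.1,0.8,0,0,0],
    [0,-0.4,-0.1,0.8,0,0,0]
  ]
}}

```text
clock: 10.45
position: [621.6, 113.0, 82.2]
eef_rot: [180.0, 0.0, 170.5]
force: [-0.3, 0.7, 2.4]
opening: -0.3
```

Request:
{"op": "step_arm", "data": {
  "series": [
    [0,0,0,0.15,0,0,0],
    [0,0,0,0.3,0,0,0],
    [0,0,0,0.4,0,0,0],
    [0,0,0,0.4,0,0,0]
  ]
}}

```text
clock: 10.85
position: [621.7, 113.1, 78.4]
eef_rot: [180.0, 0.0, 170.5]
force: [-1.9, -0.5, 4.5]
opening: -0.1
```

Request:
{"op": "step_arm", "data": {
  "series": [
    [0,0,0,0.1,0,0,0],
    [0,0,0,0.1,0,0,0]
  ]
}}

```text
clock: 11.05
position: [621.7, 113.0, 78.0]
eef_rot: [180.0, 0.0, 170.5]
force: [-3.6, -1.0, 9.4]
opening: -0.0
```

Request:
{"op": "step_arm", "data": {
  "series": [
    [0,0,0,0.1,0,0,0],
    [0,0,0,0.1,0,0,0],
    [0,0,0,0.1,0,0,0]
  ]
}}

```text
clock: 11.35
position: [621.7, 113.1, 77.9]
eef_rot: [180.0, 0.0, 170.5]
force: [-5.2, -0.2, 15.8]
opening: 0.1
```

Request:
{"op": "step_arm", "data": {
  "series": [
    [0,0,0,-0.3,0,0,0],
    [0,0,0,-0.7,0,0,0],
    [0,0,0,-2,0,0,0],
    [0,0,0,-5,0,0,0],
    [0,0,0,-9,0,0,0],
    [0,3,0,-12,0,0,0],
    [0,8,0,-13,0,0,0],
    [0,13,0,-13,0,0,0],
    [0,18,0,-13,0,0,0],
    [0,20,0,-13,0,0,0],
    [0,20,0,-13,0,0,0],
    [0,20,0,-13,0,0,0]
  ]
}}

```text
clock: 12.55
position: [425.3, 146.4, 207.1]
eef_rot: [179.9, 0.1, 170.5]
force: [-0.3, 1.0, -0.3]
opening: -0.2
```

```bash
python3 look.py g
python3 - <<'E'
from h import *
im=cams.camera("top");cv2.imwrite("pics/top_g.png",im)
im=cams.camera("scene");cv2.imwrite("pics/scene_g.png",im)
E
```

```text
[1.79946992e+02 1.12877891e-01 1.70540131e+02] [-0.34207813  1.02760004 -0.33380632]
-147.3528120178774 -2.54261209705259 [425.25784092 146.40046871 207.14384861]
```

View pics/g_scene.png

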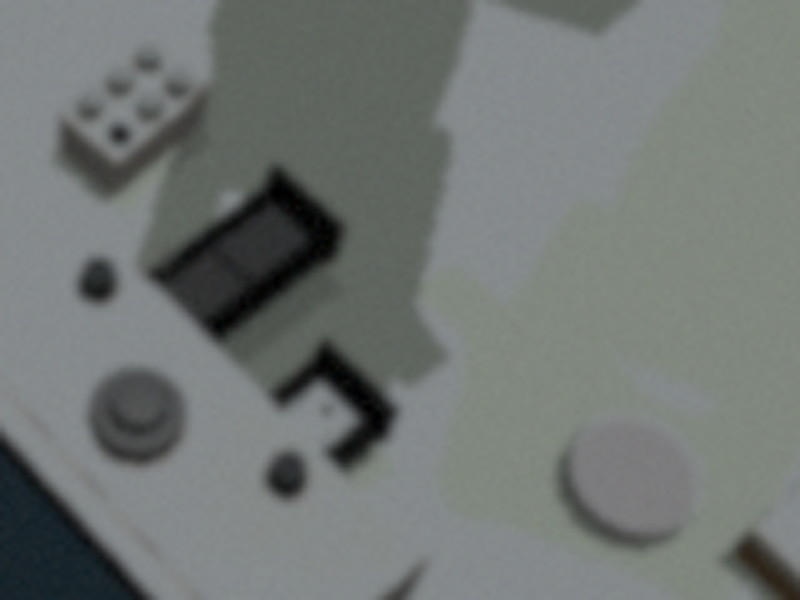

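View pics/scene_g.png

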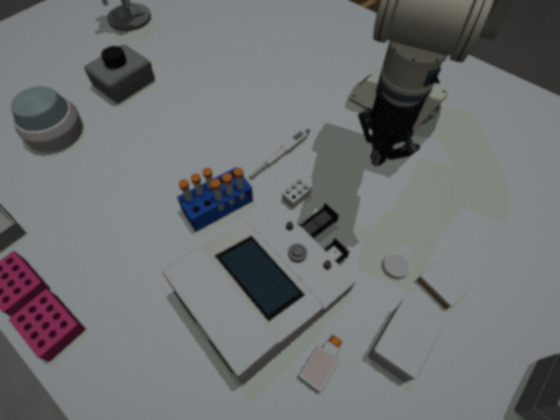

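Everything is in its place: the left carriage is latched part-way in (lip at about (340,250) in the scene picture). The right carriage is still out, the key is up, the other things have not moved, and the arm is clear.

```bash
python3 -c "
from h import *
print(workorder.hand_in())"
```

```text
the job is handed in; nothing more can be done
None
```

The counting slide was in the left carriage, so I pushed that one in, let it latch, then pressed and released the start key. I handed the job in at about 13 s on the robot's clock, well under the 43 s limit; hand-in reports no verdict.

- **Carriage:** I pushed its lip with the shut fingertips until it stopped moving and the force rose from about 6 to 15 N, then backed off. It sprang back part-way, and the last picture shows it still at the reading position with the slide in its pocket.
- **Start key:** I pressed it until it stopped moving at 78 mm above the bench, where fully down should be, with about 16 N. In the last picture it is back up.
- **Everything else:** the last scene picture shows the blank plate's carriage still out, the other things on the bench where they were, and the arm clear with no contact force.

**Where checks disagreed or were missing:**
- The two cameras disagreed on the reader's sideways position by about 3 mm. I used a fit between them, which was well within what the lip and key allowed.
- There was a sideways force of 3 to 7 N on the fingers during the push. It had no visible effect.
- I judged the latch and the key from the pictures and force readings, as the joint positions can't be read directly.

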